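# Open the recessed valve with its T-key

### The arm

A 7-joint arm with a two-finger parallel gripper is mounted at the origin on a cart in front of the work surface, level with it; the furniture and walls round the work are solid. World frame = base frame: x ahead of the robot, y to its left, z up, the work surface at z = 0. Lengths are in m, angles in rad, forces in N, time in s.
With the tool pointing down it reaches from about 0.425 to 0.925 m from the base axis. Payload 6.8 kg.
Tool frame: the origin (TCP) lies on the mounting face of the last link; the fingertips stand 173 mm ahead of it and the grasp point (between the pads) lies 155 mm ahead of it; z points along the fingers, y is the direction in which the jaws open and shut (so a half turn about z gives the same grasp; the last joint's range is limited). The gripper opens to 85 mm and grips with 20 to 120 N. Pads are 22 mm wide; open, the fingers measure 114 mm over their backs; the gripper's body (76 mm by 85 mm) begins 54 mm behind the grasp point. The pads swing forward as they close: fully open they stand 13 mm farther back than shut.
Start: joints at [-1.311, 0.477, 0.022, 1.555, -0.011, 1.109, -0.083], TCP at [0.243, 0.63, 0.405] pointing down, gripper open.
Joint ranges: [-2.96, 2.96], [-0.34, 2.1], [-1.41, 1.46], [0.24, 2.44], [-1.37, 4.51], [0.17, 1.92], [-2.96, 2.96]. Speed limits (rad/s): [2.39, 2.39, 3.14, 3.14, 3.14, 3.14, 3.14].

### API

Orientations are given as a unit quaternion [w, x, y, z].
In Python, from station import sensors, read_camera, bot gives the robot as it stands. The module is installed in compiled form; this text tells all that it offers.
- The arm moves only by the tool play_rows, never from a script. Its argument "commands" is a list of rows, each a list of 4 numbers: the shift along the tool's x, y, z in m, then the turn about the tool's z in degrees. A call has 1 to 20 rows; each row shifts and turns the commanded pose from where the row before left it, along the tool's axes as they then stand; what a row does not reach is not made up. A row lasts 1/10 s, in which the tool goes at most 50 mm and 8.59 degrees, less where a joint would pass 70% of its speed; a pose out of reach is approached as far as the arm can. A call with a gripper value outside its range is refused whole. "claw" is the finger opening in m, from 0 to 0.0854, set as the call begins (left out, the last holds). The fingers move at their own pace and stop on an object; "force" is the grip in N (left out, the last holds). Time passes only in rows, so rows that do not move let the fingers close. It gives the time, the measured TCP pose, the force and the opening at its end, in the units of the state.
- sensors.get_obs(): the state, without advancing time (a new reading comes with each control period).
- read_camera(name): name is "scene" or "top"; returns a dict with "frame" (420x560x3 uint8, blue, green, red), "depth" (420x560 float32, m along the optical axis (not along the pixel's ray), 0 where there is no reading), "fx", "fy", "cx", "cy" (pixels), "rvec" (rotation vector, rad) and "tvec" (3), from world to camera coordinates, as OpenCV has them. Camera axes: x right, y down, z forward; pixel columns grow to the right and rows downward; lengths in m; the calibration is good to about 2 mm. A picture is of the moment at which its call begins.
- bot.hand_in(): hands the job in, once; it reports no verdict.
The state is a dict: "t": time; "q": joint angles; "joint_vel": joint speeds; "joint_torque": joint torques, N m; "eef_pos": TCP position; "tool_rot": TCP orientation; "contact_force": force on the tool from outside, world axes, zero at the start; "torque": the same for the moment, N m; "gripper_width": opening from 0.0 (shut) to 1.0 (fully open).
Only numpy, scipy, OpenCV 4.12 (cv2) and the standard library are available. Lean on these libraries where they do the work, as an engineer would, in place of code of your own. Each camera call takes 0.05 s, during which the arm holds its last target.

### The job

Take the T-handled key out of its holder, lower it into the neck of the valve and turn it under light pressure until you feel its blade drop into the hidden spindle slot. Then turn it clockwise to the stop, so that the handle lies in line with the two hose nozzles, and let go, leaving the key standing fully home. Do not force the key down, and do not disturb the other things on the bench.

Things in the scene. Friction and masses are not known exactly. Their poses are not given: they have to be found in the camera images.
- key: T-handled steel key, 100 mm tall, 0.16 kg, upright, loose. Origin: middle of the blade tip (bottom), z up. Flat blade 12 mm long, 5 mm thick (x), 22 mm wide (y); round shank 24 mm dia. to 53 mm; flange 40 mm dia. from 53 to 57 mm; stem 11 mm dia. to 80 mm. It starts hanging by the flange in the holder; to draw it out lift it 55 mm or more
- key_grip (a point): middle of the key's red T-bar, the grip: 70 mm long (local y), 12 mm thick (local x), 20 mm tall; 90 mm above the key's tip, same axes as the key. Bar and blade are parallel; a half turn of the key makes no difference
- holder: fixed grey block 64 x 64 mm, top 60 mm up, on a black foot 90 x 74 mm, with an upright 29 mm hole (to 5 mm above the bench) in its middle in which the key hangs. Origin at the middle of its underside, z up
- valve: fixed bench valve, 85 mm tall: aluminium foot 84 x 84 x 8 mm, green body, upright aluminium neck 45 mm dia., flared to 60 mm at the top, two brass hose nozzles along local +y and -y, 62 mm out from the middle, 21 mm up. Origin: middle of the underside, z up. With the key fully home its tip is 36 mm above this origin and its flange some 4 mm above the neck's mouth
- neck_mouth (a point): centre of the neck's mouth, 85 mm above the valve's origin, on the spindle's axis; axes as the valve's. The bore below is 29 mm dia., flared to 44 mm in the top 20 mm. A key pressed with over 25 N while it stands on the spindle, not home, counts as forced; 3 to 10 N is plenty
- spindle_top (a point): centre of the hidden spindle's flat top, deep in the neck, 46 mm above the valve's origin; axes as the valve's (they do not turn with the spindle). Across it runs a slot 8 mm wide, 10 mm deep, open at both ends. Its angle is NOT measured: at the start 0.42 to 1.35 rad (24 to 78 degrees) anticlockwise, seen from above, of the line of the nozzles
- spindle_floor (a point): centre of the slot's floor, 36 mm above the valve's origin, axes as the valve's. The spindle turns stiffly (about 0.18 N m) and stays where it is left; clockwise from above it meets a hard stop where the key's bar lies in line with the nozzles (to 0.1 rad). The blade has about 0.13 rad of play each way in the slot
- wash_bottle: white wash bottle with red cap and bent spout, 66 x 105 x 195 mm, bystander; origin at the middle of its underside
- bottle_2: small white bottle with red cap, 36 mm dia., 78 mm tall, bystander; origin at the middle of its underside
- petri_dish: flat clear round dish, 93 mm dia., 15 mm tall, bystander; origin at the middle of its underside

How it is judged:
On the way, in this order (a step that is already met when the one before it is completed fails the run):
1. the key's blade has dropped home into the spindle slot, not yet turned to the stop (z of key in the frame of valve below 0.0395 m and horizontal distance between key and neck_mouth below 0.005 m and angle between the y axis of key and the y axis of valve, either way round above 0.25 rad), for 0.1 s.
2. the key, still home, is turned clockwise to the stop, in line with the nozzles (z of key in the frame of valve below 0.0395 m and horizontal distance between key and neck_mouth below 0.005 m and angle between the y axis of key and the y axis of valve, either way round below 0.2 rad), for 0.2 s.
At the end, for the whole second after the job is handed in: The key stands at rest and released in the valve's neck, its tip less than 39.5 mm above the valve's origin (home is 36 mm) and within 5 mm of the neck's axis, tilted less than 0.12 rad, its bar within 0.2 rad of the line of the nozzles (all of step 2 and angle between key's own z axis and vertical below 0.12 rad and linear speed of key below 0.02 m/s); the robot touches nothing.
It fails at once if the key is forced: pressed on the valve with more than 25 N while its blade stands on the spindle, not home in the slot (contact force between key and valve above 25 N and z of key in the frame of valve between 0.0395 and 0.048 m).
It fails at once if a bystander (wash bottle, small red-capped bottle, dish) is shifted by more than 30 mm (distance of any of wash_bottle, bottle_2, petri_dish from where it was at the start of the episode above 0.03 m).
It also fails if it takes over 72 s, if anything falls off the work surface, if the arm or the gripper's body presses on something with over 40 N, if the wrist force passes 120 N, or if a joint passes its speed limit or range.

## Working session

There is one attempt and no reset: what is moved stays moved. The work goes in short steps, Python scripts to look and compute and a tool call to move; the robot and the scene stay as the last step left them, time stands still between calls to the robot, and variables do not carry over. Pictures are saved under pics/ and viewed, and the job is handed in when it is done.

Besides the shell and the picture viewer there is one more tool, called after ">>>" as a command line: name --pt "numbers of a row" for each row, then --argument value for the rest. play_rows: Moves the arm, as the interface text tells. Its arguments: {"type":"object","properties":{"commands":{"type":"array"},"claw":{"type":"number"},"force":{"type":"number"}},"required":["commands"]}

```bash
mkdir -p pics
cat > h.py <<'E'
import numpy as np,cv2
from station import sensors, read_camera, bot
def snap(n,tag):
    c=read_camera(n); cv2.imwrite(f'pics/{tag}.png',c['frame']); np.savez(f'{tag}.npz',**c); return c
def world(c,u,v,d=None,z=None):
    R=cv2.Rodrigues(np.array(c['rvec'],float))[0]; t=np.array(c['tvec'],float).ravel()
    r=np.array([(u-c['cx'])/c['fx'],(v-c['cy'])/c['fy'],1.])
    o=-R.T@t; w=R.T@r
    if d is None and z is None: d=float(c['depth'][int(round(v)),int(round(u))])
    if z is not None: d=(z-o[2])/w[2]
    return o+w*d
E
python3 - <<'E'
from h import *
for n in('scene','top'):
    c=snap(n,n+'0'); print(n,c['fx'],c['cx'],c['cy'],c['rvec'],c['tvec'])
print(sensors.get_obs())
E
```

```text
scene 445.9548507250531 281.49545770681345 203.9874199700281 [ 1.99340329 -0.70652412  0.42400164] [-0.40654858  0.25457292  0.74312121]
top 384.15053434901887 285.05190424741437 216.82647580030948 [ 2.1151302  -2.16990563  0.17041931] [0.01012684 0.55563462 1.01206465]
{'t': 0.1, 'q': array([-1.31107867,  0.47770799,  0.02236149,  1.55633107, -0.011499  ,
        1.10932506, -0.08309109]), 'joint_vel': array([ 1.36277388e-03, -1.93850629e-03, -8.25208354e-04, -2.97397664e-03,
        1.15814006e-05, -2.36977990e-03, -1.08381268e-03]), 'joint_torque': array([ 4.96265639e-03, -5.97762644e+01,  1.61403481e+00, -2.81958050e+01,
        1.27886530e-02,  4.99566886e-03, -1.79397011e-05]), 'eef_pos': array([0.24262811, 0.62962176, 0.4038385 ]), 'tool_rot': array([-8.65613215e-05,  1.82867482e-01,  9.83137228e-01, -8.16940835e-04]), 'contact_force': array([0.75885705, 0.1090112 , 0.0839279 ]), 'torque': array([ 0.02375968,  0.00737988, -0.06041132]), 'gripper_width': 0.9969756202188448}
```

View pics/scene0.png

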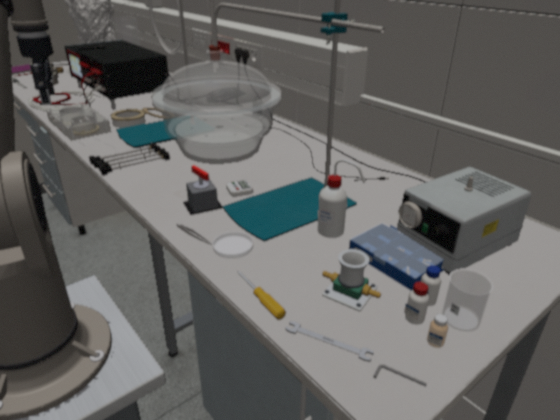

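View pics/top0.png

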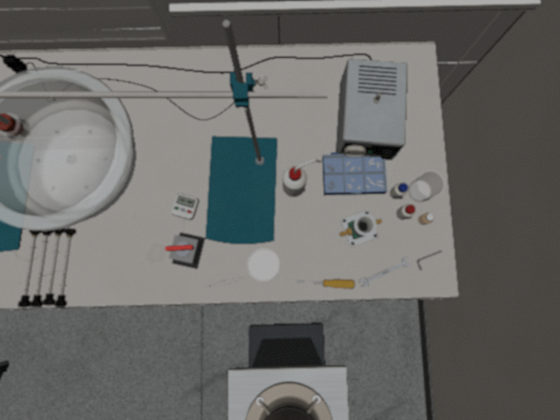

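Run:
```python
from h import *
t=cv2.imread('pics/top0.png'); s=cv2.imread('pics/scene0.png')
a=cv2.resize(t[220:280,150:220],None,fx=8,fy=8,interpolation=cv2.INTER_CUBIC)
b=cv2.resize(t[195:255,325:395],None,fx=8,fy=8,interpolation=cv2.INTER_CUBIC)
for im in(a,b): pass
cv2.imwrite('pics/c1.png',cv2.resize(a,(560,480)));cv2.imwrite('pics/c2.png',b)
cv2.imwrite('pics/c3.png',np.hstack([cv2.resize(s[155:225,170:235],None,fx=6,fy=6,interpolation=cv2.INTER_CUBIC),cv2.resize(s[240:310,315:385],None,fx=6,fy=6,interpolation=cv2.INTER_CUBIC)]))
```

```text
(no output)
```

View pics/c1.png

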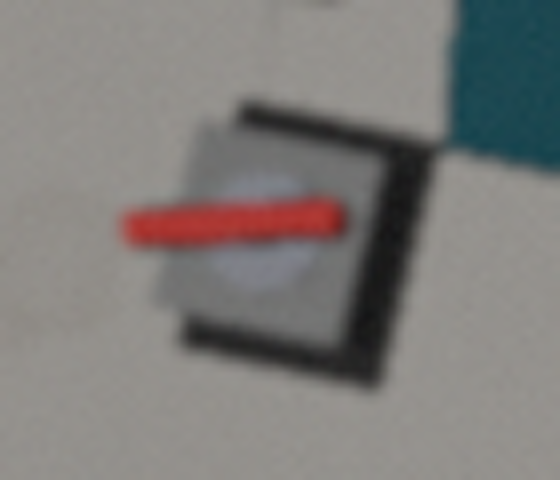

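View pics/c2.png

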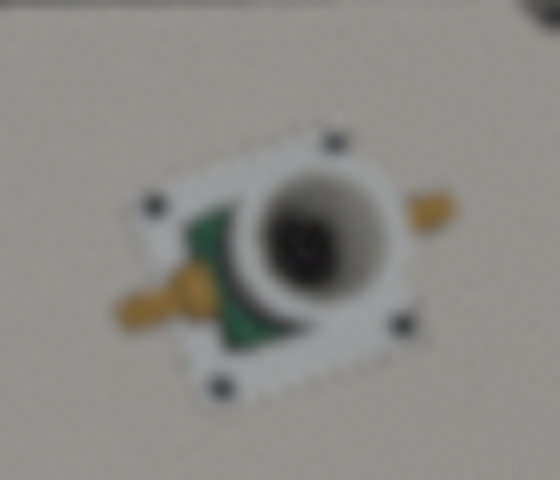

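View pics/c3.png

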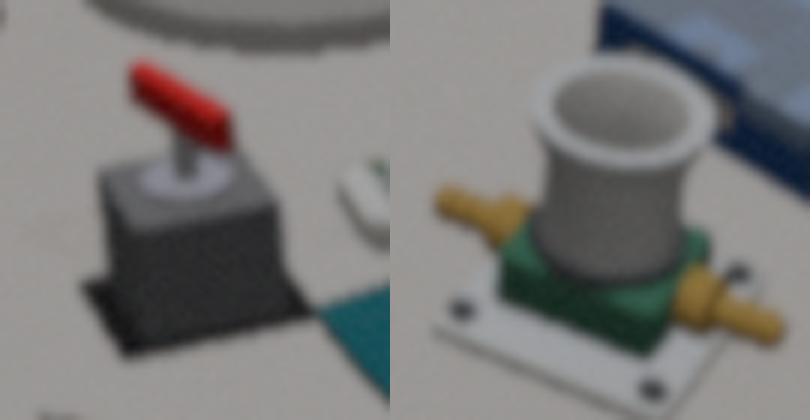

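Run:
```python
from h import *
c=dict(np.load('top0.npz')); s=dict(np.load('scene0.npz'))
def T(x,y,ou,ov,z=None,cam=c,k=8): return world(cam,ou+(x+.5)/k-.5,ov+(y+.5)/k-.5,z=z)
# red blob PCA
for n,cam in(('top',c),('scene',s)):
    f=cam['frame'].astype(int); m=((f[...,2]>110)&(f[...,1]<80)&(f[...,0]<80)).astype(np.uint8)
    N,l,st,ce=cv2.connectedComponentsWithStats(m)
    for i in range(1,N):
        if st[i,4]>30: print(n,st[i],ce[i])
    if n=='top': box=(150,220,220,280)
    else: box=(170,150,235,200)
    ys,xs=np.nonzero(m[box[1]:box[3],box[0]:box[2]]); ys+=box[1];xs+=box[0]
    P=np.array([world(cam,x,y,d=float(cam['depth'][y,x])) for x,y in zip(xs,ys)])
    print(n,len(P),'mean',P.mean(0),'max z',np.percentile(P[:,2],[5,50,95]))
    Q=np.array([world(cam,x,y,z=.105) for x,y in zip(xs,ys)]) if n=='top' else P[(P[:,2]>.08)&(P[:,2]<.12)]
    w,v=np.linalg.eigh(np.cov(Q[:,:2].T)); print('cent',Q.mean(0),'dir',v[:,1],np.degrees(np.arctan2(v[1,1],v[0,1])), np.ptp((Q-Q.mean(0))[:,:2]@v[:,1]))
A=T(125,230,150,220,.107);B=T(342,217,150,220,.107); print('ends',A,B,(A+B)/2,np.linalg.norm(A-B),np.degrees(np.arctan2(*(A-B)[1::-1])))
print('holder top corners',[T(x,y,150,220,.06) for x,y in((205,122),(385,155),(340,348),(158,303))])
S=[T(x,y,325,195,.008) for x,y in((154,206),(335,142),(403,325),(221,387))];S=np.array(S);print(S,S.mean(0)); 
for i in range(4):
  d=S[(i+1)%4]-S[i];print(np.degrees(np.arctan2(d[1],d[0])),np.linalg.norm(d))
print('rim in',T(322,235,325,195,.085), 'edges',T(260,235,325,195,.085),T(385,235,325,195,.085),T(322,170,325,195,.085),T(322,301,325,195,.085))
a=T(118,315,325,195,.021);b=T(455,208,325,195,.021);print('noz',a,b,(a+b)/2,np.linalg.norm(a-b),np.degrees(np.arctan2(*(a-b)[1::-1])))
# scene rim
k=6
for x,y in((632-390,108),(632-390,110)): print('scene rim',T(x,y,315,240,.085,s,6))
# scene screws
print('sc screws',[T(x-390,y,315,240,.008,s,6) for x,y in((462,310),(652,390),(738,272))])
print('sc rim edges',[T(x-390,y,315,240,.085,s,6) for x,y in((535,110),(720,115),(625,55),(632,165))])
```

```text
top [289 168  12  10  53] [294.22641509 172.77358491]
top [166 245  27   6 119] [179.27731092 247.55462185]
top 119 mean [0.47362128 0.26802988 0.10488558] max z [0.09403004 0.10648005 0.10938806]
cent [0.47362144 0.26800208 0.105     ] dir [-0.03924601  0.99922958] 92.24920859481753 0.06637742902941549
scene [192 166  16  10  49] [199.48979592 170.40816327]
scene [328 175  13   5  54] [333.94444444 177.03703704]
scene [416 283  11   7  62] [421.09677419 285.72580645]
scene 49 mean [0.47158596 0.26294211 0.10740702] max z [0.10423569 0.10762168 0.10993186]
cent [0.47158596 0.26294211 0.10740702] dir [-0.04531024  0.99897296] 92.59697477477485 0.06303723031013385
ends [0.47244242 0.30324807 0.107     ] [0.47481595 0.23434008 0.107     ] [0.47362919 0.26879408 0.107     ] 0.06894886412482601 91.97277065077489
holder top corners [array([0.51176886, 0.29173127, 0.06      ]), array([0.49913032, 0.23135172, 0.06      ]), array([0.43531973, 0.24565412, 0.06      ]), array([0.45172437, 0.30621758, 0.06      ])]
[[ 0.54694762 -0.1706249   0.008     ]
 [ 0.56829652 -0.23613971  0.008     ]
 [ 
[... 386 characters left out ...]
.085     ] [ 0.54653526 -0.21427641  0.085     ] [ 0.50312829 -0.21176744  0.085     ]
noz [ 0.50707751 -0.15411033  0.021     ] [ 0.54170326 -0.27393162  0.021     ] [ 0.52439038 -0.21402097  0.021     ] 0.12472403225278425 106.11814245891728
scene rim [ 0.52859608 -0.21596114  0.085     ]
scene rim [ 0.52780395 -0.21668702  0.085     ]
sc screws [array([ 0.48507492, -0.18998015,  0.008     ]), array([ 0.50528828, -0.25520576,  0.008     ]), array([ 0.57107665, -0.23426241,  0.008     ])]
sc rim edges [array([ 0.50370679, -0.19743593,  0.085     ]), array([ 0.54765555, -0.23593196,  0.085     ]), array([ 0.54844133, -0.19469912,  0.085     ]), array([ 0.50667696, -0.23604707,  0.085     ])]
```

>>> play_rows --pt "0 0 0 8.34" --pt "0 0 0 8.34" --pt "0 0 0 8.34" --pt "0 0 0 8.34" --pt "0 0 0 8.34" --pt "0 0 0 8.34" --pt "0 0 0 8.34" --pt "0 0 0 8.34" --pt "0 0 0 0" --claw 0.06 --force 80

```text
t: 1.0
eef_pos: [0.2424, 0.6298, 0.4041]
tool_rot: [0.0, 0.694, 0.72, -0.0]
contact_force: [-0.1, 0.4, -0.5]
gripper_width: 0.704
```

```bash
cat >> h.py <<'E'
from scipy.spatial.transform import Rotation as Ro
def to(x,y,z,jaw=None):
    o=sensors.get_obs(); q=o['tool_rot']; R=Ro.from_quat([q[1],q[2],q[3],q[0]]).as_matrix()
    print('t',o['t'],'pos',o['eef_pos'].round(4),'jawdeg',np.degrees(np.arctan2(R[1,1],R[0,1])).round(2),'tilt',R[:,2].round(4),'q',o['q'].round(2),'F',o['contact_force'].round(2),'M',o['torque'].round(2),'w',round(o['gripper_width'],3))
    print('tool delta',(R.T@(np.array([x,y,z])-o['eef_pos'])).round(4))
E
python3 -c "
from h import *
to(.4735,.268,.404)"
```

```text
t 1.0 pos [0.2424 0.6298 0.4041] jawdeg 2.15 tilt [-0.     -0.0011 -1.    ] q [-1.49  0.49  0.28  1.57 -0.14  1.11 -1.14] F [-0.08  0.39 -0.45] M [-0.03  0.01  0.02] w 0.704
tool delta [-0.3702  0.2174  0.0005]
```

>>> play_rows --pt "-0.0308 0.0181 0 0" --pt "-0.0308 0.0181 0 0" --pt "-0.0308 0.0181 0 0" --pt "-0.0308 0.0181 0 0" --pt "-0.0308 0.0181 0 0" --pt "-0.0308 0.0181 0 0" --pt "-0.0308 0.0181 0 0" --pt "-0.0308 0.0181 0 0" --pt "-0.0308 0.0181 0 0" --pt "-0.0308 0.0181 0 0" --pt "-0.0308 0.0181 0 0" --pt "-0.0308 0.0181 0 0" --pt "0 0 0 0" --pt "0 0 0 0"

```text
t: 2.4
eef_pos: [0.4743, 0.2682, 0.4046]
tool_rot: [-0.0, 0.693, 0.721, -0.0]
contact_force: [-0.8, 0.3, -0.9]
gripper_width: 0.702
```

```bash
python3 -c "
from h import *
to(.4735,.268,.251)
c=snap('scene','s1');d=snap('top','t1')
cv2.imwrite('pics/c4.png',np.hstack([cv2.resize(c['frame'][60:240,130:290],None,fx=3,fy=3),cv2.resize(d['frame'][180:300,130:230],None,fx=3,fy=4.5)[:540]]))"
```

```text
t 2.4 pos [0.4743 0.2682 0.4046] jawdeg 2.26 tilt [-2.e-04 -1.e-04 -1.e+00] q [-0.98  0.27  0.42  1.89 -0.13  1.   -0.46] F [-0.79  0.27 -0.92] M [0.   0.04 0.02] w 0.702
tool delta [-1.000e-04 -7.000e-04  1.536e-01]
```

View pics/c4.png

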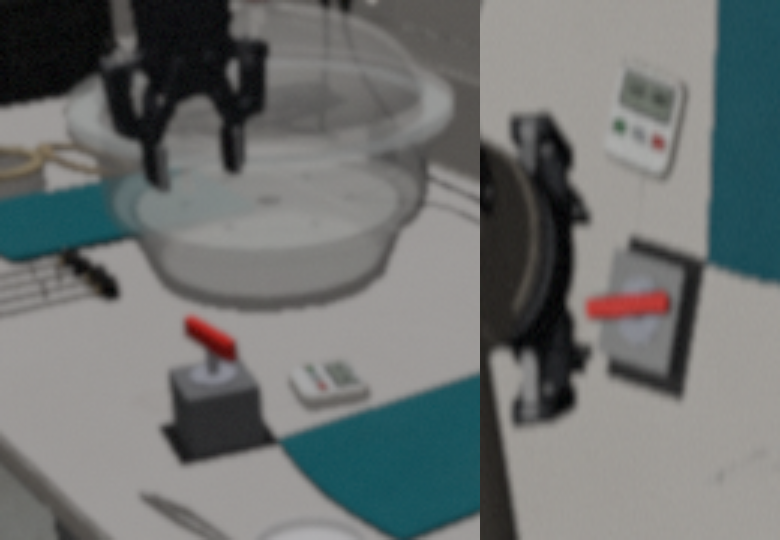

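>>> play_rows --pt "0 -0.0007 0.02 0" --pt "0 0 0.02 0" --pt "0 0 0.02 0" --pt "0 0 0.02 0" --pt "0 0 0.02 0" --pt "0 0 0.015 0" --pt "0 0 0.01 0" --pt "0 0 0.01 0" --pt "0 0 0.01 0" --pt "0 0 0.008 0" --pt "0 0 0 0" --pt "0 0 0 0"

```text
t: 3.7
eef_pos: [0.4734, 0.2689, 0.2518]
tool_rot: [0.0, 0.693, 0.721, 0.0]
contact_force: [-0.2, 0.2, -0.2]
gripper_width: 0.699
```

```bash
python3 -c "
from h import *
to(.4735,.268,.251)
c=snap('scene','s2');d=snap('top','t2')
cv2.imwrite('pics/c5.png',np.hstack([cv2.resize(c['frame'][120:230,150:250],None,fx=4,fy=4),cv2.resize(d['frame'][200:290,140:230],None,fx=4,fy=440/90)]))"
```

```text
t 3.7 pos [0.4734 0.2689 0.2518] jawdeg 2.2 tilt [ 1.e-04  1.e-04 -1.e+00] q [-0.91  0.49  0.35  2.01 -0.26  0.68 -0.36] F [-0.19  0.19 -0.23] M [ 0.02  0.01 -0.01] w 0.699
tool delta [-0.0009  0.0001  0.0008]
```

View pics/c5.png

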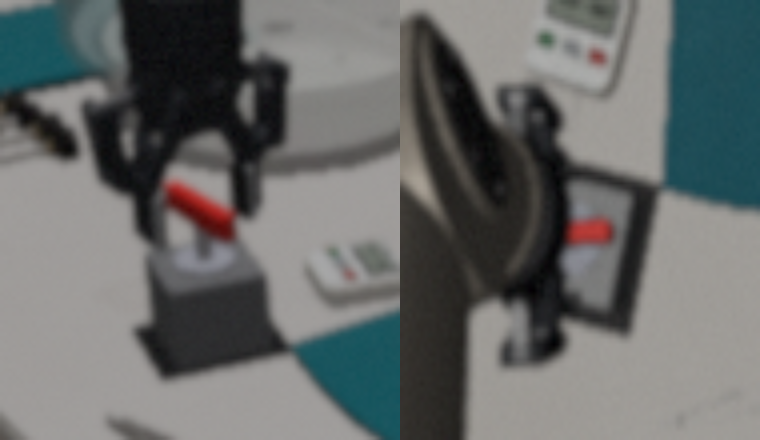

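The fingers straddle the red bar about (200,205 in the crop), clear of the block. Closing, then lifting.

>>> play_rows --pt "-0.0009 0 0.0008 0" --pt "0 0 0 0" --pt "0 0 0 0" --pt "0 0 0 0" --pt "0 0 0 0" --pt "0 0 0 0" --pt "0 0 0 0" --pt "0 0 0 0" --pt "0 0 0 0" --pt "0 0 0 0" --claw 0.0 --force 80

```text
t: 4.8
eef_pos: [0.4735, 0.268, 0.2511]
tool_rot: [0.0, 0.693, 0.721, 0.0]
contact_force: [1.8, 0.0, 2.6]
gripper_width: 0.125
```

>>> play_rows --pt "0 0 -0.005 0" --pt "0 0 -0.01 0" --pt "0 0 -0.01 0" --pt "0 0 -0.01 0" --pt "0 0 -0.01 0" --pt "0 0 -0.01 0" --pt "0 0 -0.015 0" --pt "0 0 -0.02 0" --pt "0 0 -0.02 0" --pt "0 0 -0.02 0" --pt "0 0 -0.02 0" --pt "0 0 0 0" --pt "0 0 0 0"

```text
t: 6.1
eef_pos: [0.4731, 0.2678, 0.4009]
tool_rot: [-0.0, 0.693, 0.721, 0.0]
contact_force: [-0.2, 0.7, -3.1]
gripper_width: 0.126
```

```bash
python3 -c "
from h import *
to(.4735,.268,.401)
c=snap('scene','s3')
cv2.imwrite('pics/c6.png',cv2.resize(c['frame'][60:230,130:270],None,fx=4,fy=3.5,interpolation=cv2.INTER_CUBIC))"
```

```text
t 6.1 pos [0.4731 0.2678 0.4009] jawdeg 2.21 tilt [ 2.e-04  5.e-04 -1.e+00] q [-0.98  0.28  0.43  1.9  -0.14  0.99 -0.46] F [-0.25  0.67 -3.06] M [-0.04  0.05  0.04] w 0.126
tool delta [ 0.0001  0.0004 -0.0001]
```

View pics/c6.png

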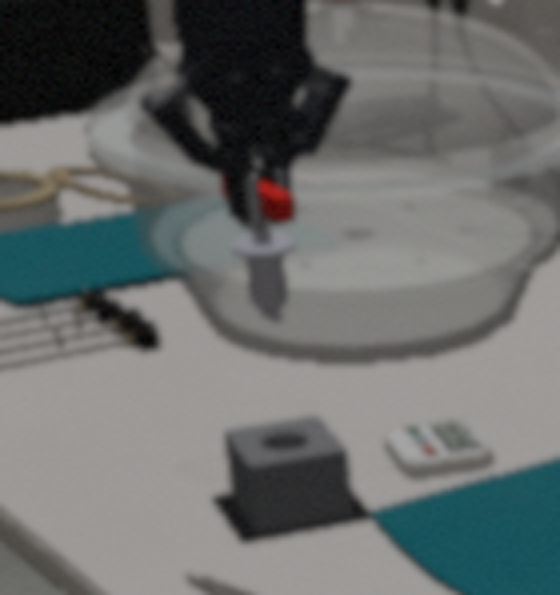

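>>> play_rows --pt "-0.0302 0.00215 0 0" --pt "-0.0302 0.00215 0 0" --pt "-0.0302 0.00215 0 0" --pt "-0.0302 0.00215 0 0" --pt "-0.0302 0.00215 0 0" --pt "-0.0302 0.00215 0 0" --pt "-0.0302 0.00215 0 0" --pt "-0.0302 0.00215 0 0" --pt "-0.0302 0.00215 0 0" --pt "-0.0302 0.00215 0 0" --pt "-0.0302 0.00215 0 0" --pt "-0.0302 0.00215 0 0" --pt "-0.0302 0.00215 0 0" --pt "-0.0302 0.00215 0 0" --pt "-0.0302 0.00215 0 0" --pt "-0.0302 0.00215 0 0" --pt "0 0 0 0"

```text
t: 7.85
eef_pos: [0.5251, -0.2179, 0.3999]
tool_rot: [0.0, 0.696, 0.718, -0.002]
contact_force: [-0.0, -0.4, -1.9]
gripper_width: 0.125
```

>>> play_rows --pt "0 0 0 -8.15" --pt "0 0 0 -8.15" --pt "0 0 0 -8.15" --pt "0 0 0 -8.15" --pt "0 0 0 -8.15" --pt "0 0 0 -8.15" --pt "0 0 0 -8.15" --pt "0 0 0 -8.15" --pt "0 0 0 -8.15" --pt "0 0 0 -8.15" --pt "0 0 0 -8.15" --pt "0 0 0 -8.15" --pt "0 0 0 0" --pt "0 0 0 0"

```text
t: 9.25
eef_pos: [0.5261, -0.2131, 0.4]
tool_rot: [-0.001, -0.085, 0.996, 0.0]
contact_force: [0.1, 0.4, -2.2]
gripper_width: 0.122
```

```bash
python3 -c "
from h import *
to(.526,-.214,.345)
c=snap('scene','s4');d=snap('top','t4')
cv2.imwrite('pics/c7.png',cv2.resize(c['frame'][150:320,290:430],None,fx=4,fy=3.5,interpolation=cv2.INTER_CUBIC))
cv2.imwrite('pics/c8.png',d['frame'])"
```

```text
t 9.25 pos [ 0.5261 -0.2131  0.4   ] jawdeg 99.81 tilt [-1.5e-03  6.0e-04 -1.0e+00] q [ 0.04  0.31  0.3   1.84 -0.11  1.01  2.12] F [ 0.14  0.44 -2.22] M [-0.03  0.05  0.01] w 0.122
tool delta [ 0.0001 -0.0009  0.055 ]
```

View pics/c7.png

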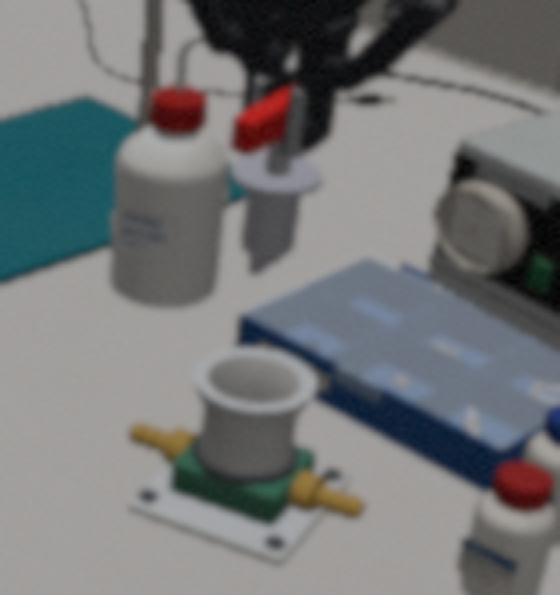

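View pics/c8.png

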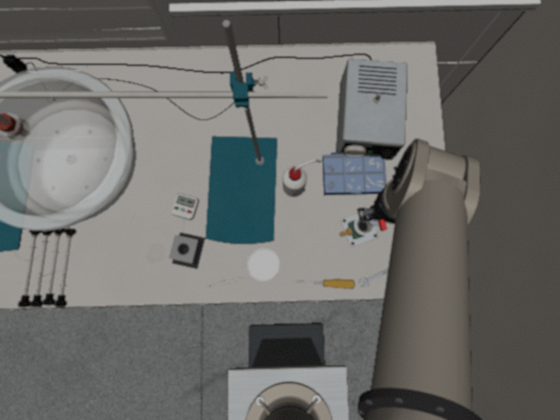

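```bash
python3 -c "
from h import *
s=dict(np.load('s4.npz'))
f=s['frame'];cv2.imwrite('pics/c9.png',np.vstack([cv2.resize(f[170:235,335:385],None,fx=10,fy=6,interpolation=cv2.INTER_CUBIC)[:390],cv2.resize(f[245:275,335:385],None,fx=10,fy=6,interpolation=cv2.INTER_CUBIC)]))"
```

```text
(no output)
```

View pics/c9.png

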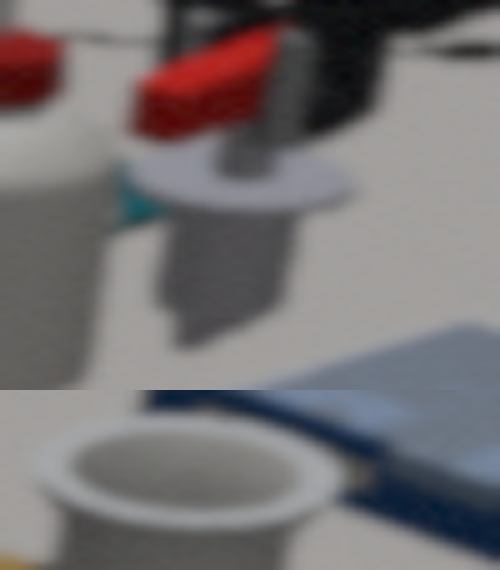

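```bash
python3 -c "
from h import *
s=dict(np.load('s4.npz'))
for z in (.207,.21,.213): print(world(s,358.7,199.2,z=z))
print(world(s,353.7,257.6,z=.085))
f=lambda x,y,z:world(s,335+(x+.5)/10-.5,170+(y+.5)/6-.5,z=z)
print(f(128,175,.21),f(355,188,.21))
g=lambda x,y,z=.085:world(s,335+(x+.5)/10-.5,245+(y-390+.5)/6-.5,z=z)
print((g(35,465)+g(348,478))/2, (g(190,410)+g(190,527))/2)
"
```

```text
[ 0.53217747 -0.20693985  0.207     ]
[ 0.52787127 -0.21045022  0.21      ]
[ 0.52356507 -0.21396059  0.213     ]
[ 0.52674008 -0.21454645  0.085     ]
[ 0.51324543 -0.19675829  0.21      ] [ 0.53891023 -0.22717358  0.21      ]
[ 0.52533594 -0.21571922  0.085     ] [ 0.52709597 -0.21383344  0.085     ]
```

>>> play_rows --pt "-0.0006 -0.0015 0.01 0" --pt "0 0 0.015 0" --pt "0 0 0.015 0" --pt "0 0 0.015 0" --pt "0 0 0.01 0" --pt "0 0 0.005 0" --pt "0 0 0.004 0" --pt "0 0 0.004 0" --pt "0 0 0.004 0" --pt "0 0 0 0" --pt "0 0 0 0"

```text
t: 10.45
eef_pos: [0.5272, -0.2149, 0.3191]
tool_rot: [0.0, -0.087, 0.996, -0.0]
contact_force: [-0.1, 0.1, -1.9]
gripper_width: 0.125
```

```bash
python3 -c "
from h import *
to(.527,-.2145,.318)
c=snap('scene','s5')
cv2.imwrite('pics/c10.png',cv2.resize(c['frame'][190:310,305:405],None,fx=6,fy=5,interpolation=cv2.INTER_CUBIC))"
```

```text
t 10.45 pos [ 0.5272 -0.2149  0.3191] jawdeg 100.0 tilt [ 3.e-04 -0.e+00 -1.e+00] q [ 0.06  0.41  0.27  1.91 -0.14  0.84  2.16] F [-0.06  0.1  -1.91] M [0.03 0.03 0.04] w 0.125
tool delta [0.0001 0.0005 0.0011]
```

View pics/c10.png

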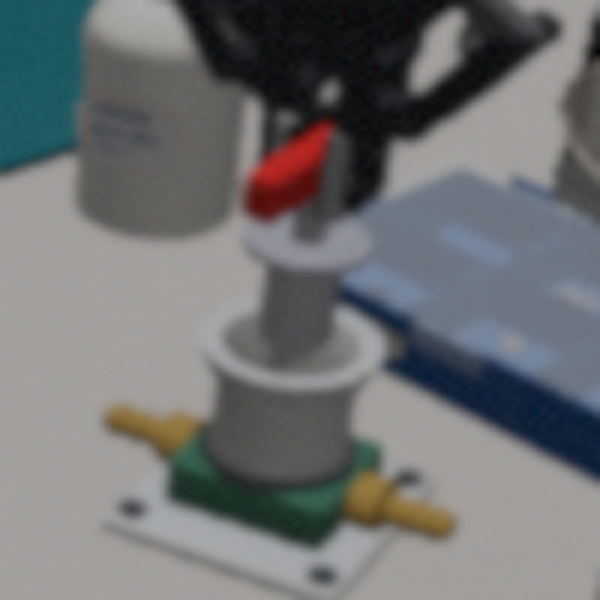

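```bash
python3 -c "
from h import *
s=dict(np.load('s5.npz'))
f=lambda x,y,z:world(s,305+(x+.5)/6-.5,190+(y+.5)/5-.5,z=z)
a,b=f(243,238,.13),f(373,245,.13);print(a,b,(a+b)/2)
a,b=f(198,340,.085),f(387,347,.085);print(a,b,(a+b)/2)
print(cv2.projectPoints(np.array([[.526,-.2145,.085],[.526,-.2145,.13],[.526,-.2145,.036]]),s['rvec'],s['tvec'],np.array([[s['fx'],0,s['cx']],[0,s['fy'],s['cy']],[0,0,1]]),None)[0])
"
```

```text
[ 0.51286969 -0.20032433  0.13      ] [ 0.54094015 -0.22863237  0.13      ] [ 0.52690492 -0.21447835  0.13      ]
[ 0.50269415 -0.19533701  0.085     ] [ 0.54630396 -0.2358642   0.085     ] [ 0.52449905 -0.2156006   0.085     ]
[[[353.41634312 257.73358538]]

 [[355.57115288 238.07373634]]

 [[351.19450384 278.00499211]]]
```

>>> play_rows --pt "0.0003 0.0005 0.004 0" --pt "0 0 0.003 0" --pt "0 0 0.003 0" --pt "0 0 0.003 0" --pt "0 0 0.003 0" --pt "0 0 0 0"

```text
t: 11.1
eef_pos: [0.5266, -0.2144, 0.3024]
tool_rot: [-0.0, -0.087, 0.996, 0.0]
contact_force: [-0.3, 0.5, -1.7]
gripper_width: 0.127
```

```bash
python3 -c "
from h import *
to(.5265,-.2145,.290)"
```

```text
t 11.1 pos [ 0.5266 -0.2144  0.3024] jawdeg 100.01 tilt [-8.e-04  2.e-04 -1.e+00] q [ 0.07  0.43  0.27  1.92 -0.15  0.81  2.16] F [-0.34  0.52 -1.68] M [ 0.01 -0.    0.02] w 0.127
tool delta [ 0.0001 -0.0001  0.0124]
```

>>> play_rows --pt "0 0 0.002 0" --pt "0 0 0.002 0" --pt "0 0 0.002 0" --pt "0 0 0.002 0" --pt "0 0 0 0"

```text
t: 11.6
eef_pos: [0.5266, -0.2144, 0.2946]
tool_rot: [-0.0, -0.087, 0.996, 0.0]
contact_force: [-0.0, 0.1, -1.8]
gripper_width: 0.127
```

```bash
python3 -c "
from h import *
to(.5265,-.2145,.290)"
```

```text
t 11.6 pos [ 0.5266 -0.2144  0.2946] jawdeg 100.01 tilt [-5.e-04  2.e-04 -1.e+00] q [ 0.07  0.44  0.26  1.93 -0.16  0.79  2.17] F [-0.04  0.07 -1.78] M [-0.02 -0.04 -0.01] w 0.127
tool delta [ 0.0001 -0.0001  0.0046]
```

>>> play_rows --pt "0 0 0.001 0" --pt "0 0 0.001 0" --pt "0 0 0.001 0" --pt "0 0 0.0005 0" --pt "0 0 0 0"

```text
t: 12.1
eef_pos: [0.5267, -0.2144, 0.2913]
tool_rot: [-0.0, -0.087, 0.996, 0.0]
contact_force: [0.5, 0.7, -2.4]
gripper_width: 0.123
```

>>> play_rows --pt "0 0 0.0005 0" --pt "0 0 0.0005 0" --pt "0 0 0 0"

```text
t: 12.4
eef_pos: [0.5267, -0.2145, 0.2903]
tool_rot: [-0.0, -0.087, 0.996, 0.0]
contact_force: [1.1, -0.3, -2.9]
gripper_width: 0.126
```

>>> play_rows --pt "0 0 0.0005 0" --pt "0 0 0 0"

```text
t: 12.6
eef_pos: [0.5268, -0.2145, 0.2899]
tool_rot: [0.0, -0.087, 0.996, 0.0]
contact_force: [0.0, 0.3, -1.5]
gripper_width: 0.126
```

>>> play_rows --pt "0 0 0.0005 0" --pt "0 0 0 0"

```text
t: 12.8
eef_pos: [0.5269, -0.2145, 0.2898]
tool_rot: [0.0, -0.087, 0.996, -0.0]
contact_force: [-0.2, 0.5, 1.9]
gripper_width: 0.127
```

>>> play_rows --pt "0 0 0.0004 0" --pt "0 0 0 0"

```text
t: 13.0
eef_pos: [0.527, -0.2146, 0.2897]
tool_rot: [0.0, -0.087, 0.996, -0.0]
contact_force: [-2.0, 0.4, 5.5]
gripper_width: 0.128
```

>>> play_rows --pt "0 0 0 2" --pt "0 0 0 2" --pt "0 0 0 2" --pt "0 0 0 0"

```text
t: 13.4
eef_pos: [0.527, -0.2147, 0.2895]
tool_rot: [0.001, -0.034, 0.999, -0.0]
contact_force: [0.1, -0.1, 5.3]
gripper_width: 0.125
```

>>> play_rows --pt "0 0 0 2" --pt "0 0 0 2" --pt "0 0 0 0"

```text
t: 13.7
eef_pos: [0.527, -0.2146, 0.2893]
tool_rot: [0.0, 0.001, 1.0, -0.0]
contact_force: [0.1, -0.4, 4.9]
gripper_width: 0.124
```

>>> play_rows --pt "0 0 0 2" --pt "0 0 0 2" --pt "0 0 0 0"

```text
t: 14.0
eef_pos: [0.5269, -0.2143, 0.2891]
tool_rot: [0.0, 0.036, 0.999, 0.0]
contact_force: [-1.1, 1.2, 5.5]
gripper_width: 0.126
```

```bash
python3 -c "
from h import *
to(.5265,-.2145,.290)"
```

```text
t 14.0 pos [ 0.5269 -0.2143  0.2891] jawdeg 85.87 tilt [ 3.e-04  1.e-04 -1.e+00] q [ 0.03  0.46  0.32  1.93 -0.2   0.78  1.96] F [-1.13  1.19  5.48] M [ 0.13 -0.02  0.01] w 0.126
tool delta [ 0.0004 -0.0002 -0.0009]
```

>>> play_rows --pt "0 0 0 2" --pt "0 0 0 2" --pt "0 0 0 2" --pt "0 0 0 0"

```text
t: 14.4
eef_pos: [0.5268, -0.2141, 0.289]
tool_rot: [-0.0, 0.088, 0.996, 0.0]
contact_force: [-0.6, 1.1, 5.6]
gripper_width: 0.127
```

>>> play_rows --pt "0 0 0 2" --pt "0 0 0 2" --pt "0 0 0 2" --pt "0 0 0 0"

```text
t: 14.8
eef_pos: [0.5265, -0.2143, 0.2884]
tool_rot: [-0.001, 0.14, 0.99, -0.0]
contact_force: [0.3, -1.0, -2.2]
gripper_width: 0.126
```

```bash
python3 -c "
from h import *
to(.5265,-.2145,.290)"
```

```text
t 14.8 pos [ 0.5265 -0.2143  0.2884] jawdeg 73.91 tilt [-1.3e-03  2.0e-04 -1.0e+00] q [-0.01  0.46  0.38  1.94 -0.23  0.78  1.78] F [ 0.33 -0.99 -2.19] M [-0.07  0.03  0.05] w 0.126
tool delta [-0.0001 -0.0002 -0.0016]
```

>>> play_rows --pt "0 0 0.001 0" --pt "0 0 0.0005 0" --pt "0 0 0 0"

```text
t: 15.1
eef_pos: [0.5267, -0.2144, 0.2873]
tool_rot: [-0.0, 0.139, 0.99, 0.0]
contact_force: [-0.8, -1.0, -1.2]
gripper_width: 0.123
```

Force is gone: the blade is in the slot. Lowering carefully.

>>> play_rows --pt "0 0 0.001 0" --pt "0 0 0.001 0" --pt "0 0 0 0"

```text
t: 15.4
eef_pos: [0.5267, -0.2145, 0.2853]
tool_rot: [-0.0, 0.139, 0.99, 0.0]
contact_force: [-0.7, -0.3, -2.0]
gripper_width: 0.123
```

>>> play_rows --pt "0 0 0.001 0" --pt "0 0 0.001 0" --pt "0 0 0 0"

```text
t: 15.7
eef_pos: [0.5267, -0.2144, 0.2833]
tool_rot: [-0.0, 0.139, 0.99, 0.0]
contact_force: [0.4, 0.4, -2.1]
gripper_width: 0.128
```

>>> play_rows --pt "0 0 0.001 0" --pt "0 0 0.001 0" --pt "0 0 0 0"

```text
t: 16.0
eef_pos: [0.5267, -0.2144, 0.2813]
tool_rot: [-0.0, 0.139, 0.99, 0.0]
contact_force: [-0.3, -0.4, -2.1]
gripper_width: 0.124
```

>>> play_rows --pt "0 0 0.0007 0" --pt "0 0 0.0007 0" --pt "0 0 0 0"

```text
t: 16.3
eef_pos: [0.5268, -0.2145, 0.28]
tool_rot: [-0.0, 0.139, 0.99, -0.0]
contact_force: [-0.5, 0.2, -2.1]
gripper_width: 0.126
```

>>> play_rows --pt "0 0 0.0005 0" --pt "0 0 0 0"

```text
t: 16.5
eef_pos: [0.5268, -0.2146, 0.2799]
tool_rot: [0.0, 0.139, 0.99, 0.0]
contact_force: [-1.2, -0.7, 1.6]
gripper_width: 0.127
```

```bash
python3 -c "
from h import *
to(.5265,-.2145,.2795)"
```

```text
t 16.5 pos [ 0.5268 -0.2146  0.2799] jawdeg 74.0 tilt [ 3.e-04  1.e-04 -1.e+00] q [-0.01  0.48  0.37  1.94 -0.24  0.77  1.79] F [-1.23 -0.73  1.57] M [ 0.1   0.23 -0.01] w 0.127
tool delta [ 0.0003 -0.      0.0004]
```

>>> play_rows --pt "0 0 0 3" --pt "0 0 0 4" --pt "0 0 0 4" --pt "0 0 0 4" --pt "0 0 0 4" --pt "0 0 0 4" --pt "0 0 0 0"

```text
t: 17.2
eef_pos: [0.5264, -0.2152, 0.2799]
tool_rot: [-0.0, 0.334, 0.943, -0.001]
contact_force: [-2.9, -3.2, 3.6]
gripper_width: 0.126
```

```bash
python3 -c "
from h import *
to(.5265,-.2145,.2795)"
```

```text
t 17.2 pos [ 0.5264 -0.2152  0.2799] jawdeg 50.96 tilt [-5.0e-04 -1.2e-03 -1.0e+00] q [-0.09  0.49  0.48  1.95 -0.31  0.77  1.46] F [-2.93 -3.24  3.56] M [-0.59  0.84  0.1 ] w 0.126
tool delta [0.0004 0.0006 0.0004]
```

>>> play_rows --pt "0 0 0 4" --pt "0 0 0 4" --pt "0 0 0 4" --pt "0 0 0 4" --pt "0 0 0 4" --pt "0 0 0 4" --pt "0 0 0 0"

```text
t: 17.9
eef_pos: [0.5261, -0.2154, 0.2799]
tool_rot: [-0.0, 0.523, 0.853, -0.001]
contact_force: [-3.7, -2.0, 4.6]
gripper_width: 0.13
```

```bash
python3 -c "
from h import *
to(.5265,-.2145,.2795)"
```

```text
t 17.9 pos [ 0.5261 -0.2154  0.2799] jawdeg 26.98 tilt [-0.0012 -0.001  -1.    ] q [-0.17  0.52  0.59  1.95 -0.39  0.79  1.11] F [-3.74 -2.01  4.64] M [-0.57  1.24  0.14] w 0.13
tool delta [0.0006 0.0008 0.0004]
```

>>> play_rows --pt "0 0 0 2" --pt "0 0 0 2" --pt "0 0 0 2" --pt "0 0 0 2" --pt "0 0 0 0"

```text
t: 18.4
eef_pos: [0.5259, -0.2154, 0.2799]
tool_rot: [-0.0, 0.58, 0.814, -0.001]
contact_force: [-4.8, -2.1, 6.1]
gripper_width: 0.123
```

```bash
python3 -c "
from h import *
to(.5265,-.2145,.2795)"
```

```text
t 18.4 pos [ 0.5259 -0.2154  0.2799] jawdeg 19.04 tilt [-1.4e-03 -8.0e-04 -1.0e+00] q [-0.19  0.53  0.62  1.95 -0.42  0.79  1.  ] F [-4.81 -2.14  6.14] M [-0.58  1.34  0.16] w 0.123
tool delta [0.0007 0.0008 0.0004]
```

>>> play_rows --pt "0 0 0 1" --pt "0 0 0 1" --pt "0 0 0 0" --pt "0 0 0 0"

```text
t: 18.8
eef_pos: [0.5259, -0.2154, 0.2799]
tool_rot: [-0.0, 0.594, 0.804, -0.001]
contact_force: [-4.2, -2.8, 6.5]
gripper_width: 0.12
```

```bash
python3 -c "
from h import *
to(.5265,-.2145,.2795)"
```

```text
t 18.8 pos [ 0.5259 -0.2154  0.2799] jawdeg 17.09 tilt [-1.5e-03 -7.0e-04 -1.0e+00] q [-0.2   0.53  0.63  1.95 -0.43  0.8   0.97] F [-4.15 -2.83  6.49] M [-0.6   1.35  0.13] w 0.12
tool delta [0.0007 0.0009 0.0004]
```

>>> play_rows --pt "0 0 0 1" --pt "0 0 0 1" --pt "0 0 0 0" --pt "0 0 0 0"

```text
t: 19.2
eef_pos: [0.5258, -0.2154, 0.2799]
tool_rot: [-0.0, 0.608, 0.794, -0.001]
contact_force: [-5.3, -2.0, 5.7]
gripper_width: 0.128
```

```bash
python3 -c "
from h import *
to(.5265,-.2145,.2795)"
```

```text
t 19.2 pos [ 0.5258 -0.2154  0.2799] jawdeg 15.09 tilt [-1.6e-03 -7.0e-04 -1.0e+00] q [-0.2   0.53  0.64  1.95 -0.43  0.8   0.94] F [-5.29 -2.04  5.74] M [-0.64  1.37  0.16] w 0.128
tool delta [0.0007 0.0009 0.0004]
```

>>> play_rows --pt "0 0 0 1" --pt "0 0 0 1" --pt "0 0 0 0" --pt "0 0 0 0"

```text
t: 19.6
eef_pos: [0.5258, -0.2154, 0.2799]
tool_rot: [-0.0, 0.622, 0.783, -0.001]
contact_force: [-4.6, -2.8, 6.7]
gripper_width: 0.131
```

```bash
python3 -c "
from h import *
to(.5265,-.2145,.2795)
c=snap('scene','s6')
cv2.imwrite('pics/c11.png',cv2.resize(c['frame'][190:310,305:405],None,fx=6,fy=5,interpolation=cv2.INTER_CUBIC))"
```

```text
t 19.6 pos [ 0.5258 -0.2154  0.2799] jawdeg 13.12 tilt [-1.7e-03 -7.0e-04 -1.0e+00] q [-0.21  0.53  0.65  1.95 -0.44  0.8   0.92] F [-4.62 -2.82  6.69] M [-0.61  1.39  0.28] w 0.131
tool delta [0.0007 0.0008 0.0004]
```

View pics/c11.png

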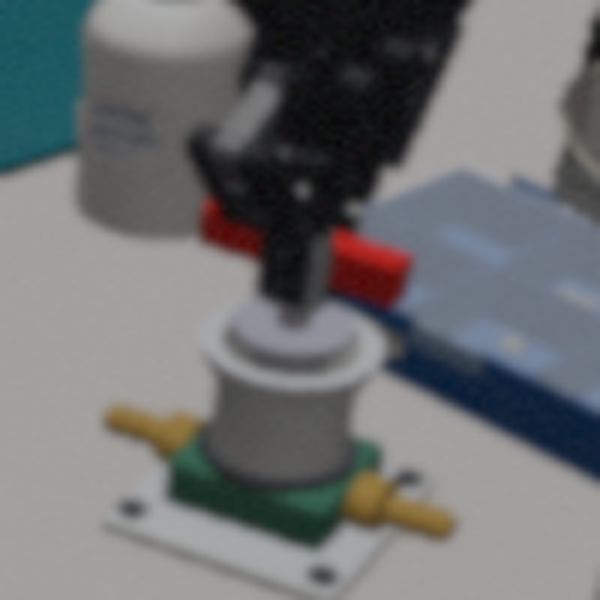

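>>> play_rows --pt "-0.0005 -0.001 -0.0004 -1" --pt "0 0 0 0" --pt "0 0 0 0"

```text
t: 19.95
eef_pos: [0.5255, -0.2155, 0.2799]
tool_rot: [-0.0, 0.616, 0.788, -0.0]
contact_force: [-4.1, -1.8, 3.6]
gripper_width: 0.123
```

>>> play_rows --pt "0 0 0 0" --pt "0 0 0 0" --pt "0 0 0 0" --pt "0 0 0 0" --pt "0 0 0 0" --claw 0.04

```text
t: 20.45
eef_pos: [0.5261, -0.215, 0.28]
tool_rot: [0.0, 0.616, 0.788, 0.0]
contact_force: [-0.6, -0.1, -0.9]
gripper_width: 0.469
```

```bash
python3 -c "
from h import *
to(.5265,-.2145,.2795)"
```

```text
t 20.45 pos [ 0.5261 -0.215   0.28  ] jawdeg 14.02 tilt [ 3.e-04  1.e-04 -1.e+00] q [-0.21  0.53  0.64  1.95 -0.44  0.8   0.93] F [-0.61 -0.11 -0.9 ] M [-0.05  0.01 -0.04] w 0.469
tool delta [0.0004 0.0005 0.0005]
```

>>> play_rows --pt "0 0 -0.005 0" --pt "0 0 -0.01 0" --pt "0 0 -0.015 0" --pt "0 0 -0.02 0" --pt "0 0 -0.02 0" --pt "0 0 -0.02 0" --pt "0 0 -0.02 0" --pt "0 0 -0.02 0" --pt "0 0 0 0"

```text
t: 21.35
eef_pos: [0.5264, -0.2161, 0.4139]
tool_rot: [0.003, 0.616, 0.788, 0.001]
contact_force: [1.0, -0.2, 0.2]
gripper_width: 0.47
```

>>> play_rows --pt "0.03 0 0 0" --pt "0.03 0 0 0" --pt "0.03 0 0 0" --pt "0.03 0 0 0" --pt "0.03 0 0 0" --pt "0.03 0 0 0" --pt "0 0 0 0" --pt "0 0 0 0"

```text
t: 22.15
eef_pos: [0.4821, -0.0403, 0.4101]
tool_rot: [-0.0, 0.615, 0.788, 0.0]
contact_force: [0.6, -0.6, -0.2]
gripper_width: 0.472
```

```bash
python3 -c "
from h import *
to(.5265,-.2145,.2795)
c=snap('scene','s7');d=snap('top','t7')
cv2.imwrite('pics/c12.png',cv2.resize(c['frame'][190:310,305:405],None,fx=6,fy=5,interpolation=cv2.INTER_CUBIC))
cv2.imwrite('pics/c13.png',cv2.resize(d['frame'][195:255,325:395],None,fx=8,fy=8,interpolation=cv2.INTER_CUBIC))"
```

```text
t 22.15 pos [ 0.4821 -0.0403  0.4101] jawdeg 14.09 tilt [ 2.e-04  3.e-04 -1.e+00] q [-0.7   0.18  0.75  2.03 -0.14  0.99  0.36] F [ 0.57 -0.56 -0.21] M [-0.02  0.01 -0.02] w 0.472
tool delta [-0.1798  0.0006  0.1306]
```

View pics/c12.png

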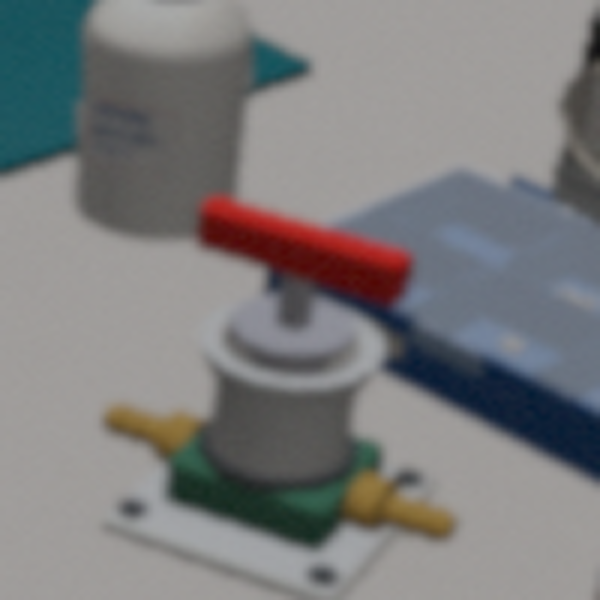

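View pics/c13.png

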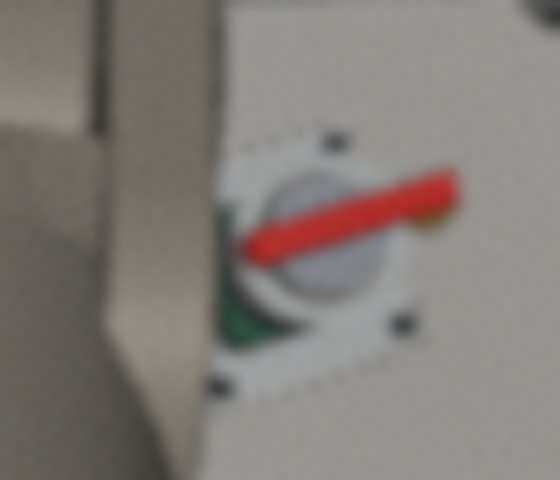

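```bash
python3 -c "
from h import *
c=dict(np.load('t7.npz'))
f=c['frame'].astype(int); m=(f[...,2]>110)&(f[...,1]<80)&(f[...,0]<80)
ys,xs=np.nonzero(m[205:240,350:390]);ys+=205;xs+=350
Q=np.array([world(c,x,y,z=.136) for x,y in zip(xs,ys)]);w,v=np.linalg.eigh(np.cov(Q[:,:2].T))
print(Q.mean(0),np.degrees(np.arctan2(v[1,1],v[0,1]))%180,np.median([world(c,x,y)[2] for x,y in zip(xs,ys)]))
d=f-dict(np.load('top0.npz'))['frame'].astype(int)
print(sensors.get_obs()['contact_force'])
bot.hand_in()"
```

```text
[ 0.52249854 -0.21125964  0.136     ] 104.72005577363792 0.13410352916083246
[-0.47023269  0.17793865 -0.2821382 ]
the job is handed in; nothing more can be done
```

The key is standing fully home in the valve, turned clockwise to the stop and released. I handed the job in at about 22 s; no verdict was reported.

- **Slot:** With about 7 N on the spindle I turned the key clockwise. The blade found the slot about 57° from the nozzle line. It then went down 9.9 mm under almost no force, against the slot's stated depth of 10 mm.
- **Stop:** I turned on until the torque rose from about 0.16 to 0.28 N m, took that as the stop, and let go.
- **Angle:** In the last top picture the bar is at 104.7° and the nozzle line at about 107°, so they agree to about 0.04 rad.
- **Height:** The depth reading puts the bar's top at 0.134 m, where 0.136 m means home. The flange sits just above the mouth.
- **Bystanders and arm:** The last pictures show the arm clear of everything. I saw no sign that the wash bottle had moved. I did not measure the positions of any of the three bystanders afterwards.
- **Disagreement:** The top picture puts the bar's middle about 4 mm from the axis I had measured for the valve. I put this down to calibration and partial colour masking, since the blade is in the slot and the shank is inside the bore. The bore leaves it only 2.5 mm of room.

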